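# Put the paper tapes back on their spindles

### The arm

A 6-joint arm with a two-finger parallel gripper is mounted at the origin on a cart in front of the work surface, level with it; the furniture and walls round the work are solid. World frame = base frame: x ahead of the robot, y to its left, z up, the work surface at z = 0. Lengths are in m, angles in rad, forces in N, time in s.
With the tool pointing down it reaches from about 0.15 to 0.775 m from the base axis. Payload 6.1 kg.
Tool frame: the origin (TCP) lies at the very end of the fingers, on their centre line; the grasp point (between the pads) lies 19 mm behind it; z points along the fingers, y is the line along which they close (so a half turn about z gives the same grasp; the last joint's range is limited). The gripper opens to 85 mm and grips with 20 to 120 N. Pads are 22 mm wide; open, the fingers measure 114 mm over their backs; the gripper's body (76 mm by 85 mm) begins 54 mm behind the grasp point. The pads swing forward as they close: fully open they stand 13 mm farther back than shut.
Start: joints at [-1.34, 0.126, -0.04, 1.405, 0, 1.571], TCP at [0.12, -0.511, 0.231] pointing down, gripper open.
Joint ranges: [-2.72, 2.72], [-0.95, 1.95], [-1.27, 1.35], [-1.78, 2.02], [-1.46, 1.47], [-3.14, 3.14]. Speed limits (rad/s): [2.39, 2.39, 3.01, 3.14, 3.14, 3.14].

### API

Orientations are given as a unit quaternion [w, x, y, z].
In Python, from rig import bot, vision gives the robot as it stands. The module is installed in compiled form; this text tells all that it offers.
- The arm moves only by the shell command python3 -m handwheel 'ROWS' [OPENING] [FORCE]. ROWS is a JSON object whose one key "series" holds a list of rows, each an object with "slide": the shift along the tool's x, y, z in units of 40 mm (1.0 is 40 mm), a list of three; "twist": the turn about the tool's z in units of 5 degrees (1.0 is 5 degrees). A call has 1 to 12 rows; each row shifts and turns the commanded pose from where the row before left it, along the tool's axes as they then stand; what a row does not reach is not made up. A row lasts 1/10 s, in which the tool goes at most 50 mm and 8.59 degrees, less where a joint would pass 70% of its speed; a pose out of reach is approached as far as the arm can. A call is refused whole if a number of a shift passes 1 or a number of a turn 1, either way. A call with a gripper value outside its range is refused whole. OPENING is the closure, from -1 (fully open) to 1 (shut), set as the call begins (- or left out, the last holds). The fingers move at their own pace and stop on an object; FORCE is the grip in N (left out, the last holds). Time passes only in rows, so rows that do not move let the fingers close. It gives the time, the measured TCP pose, the force, the opening and the grip force at its end, in the units of the state.
- bot.observe(): the state, without advancing time (a new reading comes with each control period).
- vision.grab_frame(name): name is "scene" or "top" or "wrist"; returns the picture (384x512x3 uint8, blue, green, red); there is no depth.
- vision.calibration(name): a dict with "vfov" (degrees; the focal length in pixels is half the picture's height over the tangent of half this angle, whatever the lens; pixels are square), "cx", "cy" (the principal point, pixels), "R" (3x3) and "t" (3): a world point X has camera coordinates R X + t; the wrist camera has in their place "mount" (4x4, takes a point from camera to tool coordinates, whose origin is the TCP and whose axes are the flange's). Camera axes: x right, y down, z forward; pixel columns grow to the right and rows downward; lengths in m; the calibration is good to about 2 mm. The wrist camera is an equidistant fisheye: a pixel r from the principal point sees the ray r / f radians off the axis. A picture is of the moment at which its call begins: read the wrist's pose just before it. calibration takes no time and is no camera call.
- bot.hand_in(): hands the job in; it is judged then, once.
The state is a dict: "t": time; "joint_positions": joint angles; "joint_vel": joint speeds; "tau": joint torques, N m; "eef_pos": TCP position; "tool_rot": TCP orientation; "contact_force": force on the tool from outside, world axes, zero at the start; "moment": the same for the moment, N m; "width": finger opening in m; "finger_force": force on a finger pad.
Only numpy, scipy, OpenCV 4.12 (cv2) and the standard library are available. Lean on these libraries where they do the work, as an engineer would, in place of code of your own. Each camera call takes 0.05 s, during which the arm holds its last target. There are 200 camera calls.

### The job

Customers have left four rolls of paper tape lying about, three in a stack and one beside it: put each back on the post of the display stand that already holds tape of its colour, lying flat. Of the two coral rolls, the full one goes on first and the small, part-used tester on top of it, so that customers try that one. Do not disturb the stapler, the red stamp or the ink pad.

Things in the scene. Friction and masses are not known exactly. Their poses are not given: they have to be found in the camera images.
- coral_roll: Full coral-red roll of paper tape with cream dots round its side, 60 mm across, 20 mm high. Loose and rigid; its core is a 30 mm through hole. Origin: centre of its underside, z up. At the start it or the green roll is the bottom of the stack of three, the other lies alone on the table.
- green_roll: Full green roll of paper tape with two thin cream lines round its side, 60 mm across, 20 mm high. Loose and rigid; its core is a 30 mm through hole. Origin: centre of its underside, z up. At the start it or the full coral roll is the bottom of the stack of three, the other lies alone on the table.
- mustard_roll: Mustard-yellow roll of paper tape with one cream band round its side, 50 mm across, 15 mm high. Loose and rigid; its core is a 30 mm through hole. Origin: centre of its underside, z up. At the start it is the middle of the stack of three, its underside 20 mm above the table.
- coral_tester: Part-used tester roll of the coral-red tape with cream dots, only 40 mm across, 20 mm high. Loose and rigid; its core is a 30 mm through hole. Origin: centre of its underside, z up. At the start it is the top of the stack of three, its underside 35 mm above the table. The free table between stack, single roll and stands will do to put it down meanwhile.
- coral_stand: Fixed stand: oak foot 80 mm across, 12 mm thick; on it one fixed coral-red stock roll (cream dots, 60 mm across, 20 mm high); a steel post 12 mm across rises through it, its tip 66 mm above the table. Origin: centre of the foot's underside, z up, below the post. Top of the stock roll, where the next roll rests: 32 mm up. The stands swap places. The tester on top rests at 52 mm.
- green_stand: Fixed stand: oak foot 80 mm across, 12 mm thick; on it one fixed green stock roll (two thin cream lines, 60 mm across, 20 mm high); a steel post 12 mm across rises through it, its tip 66 mm above the table. Origin: centre of the foot's underside, z up, below the post. Top of the stock roll, where the next roll rests: 32 mm up. The stands swap places.
- mustard_stand: Fixed stand: oak foot 80 mm across, 12 mm thick; on it one fixed mustard-yellow stock roll (one cream band, 50 mm across, 15 mm high); a steel post 12 mm across rises through it, its tip 61 mm above the table. Origin: centre of the foot's underside, z up, below the post. Top of the stock roll, where the next roll rests: 27 mm up. The stands swap places.
- stapler: Bystander: pale green desk stapler, 36 x 135 x 49 mm, long axis its y, origin at the centre of its underside. Leave it where it is.
- red_stamp: Bystander: hand stamp standing upright, wooden foot 24 x 36 mm, turned red handle, 66 mm high, origin at the centre of its underside. Leave it where it is. Beyond it, straight ahead of the robot, stands a fixed red pencil sharpener 105 mm high: x from 0.59 m on, y -0.07 to 0.05 m; keep the gripper clear of it.
- ink_pad: Bystander: closed dark green ink pad, 65 x 96 x 14 mm, long axis its y, origin at the centre of its underside. Leave it where it is.
Things that resemble listed ones, but are neither listed nor needed, are in the scene too. Leave any blue or purple look-alike of the coral_tester alone.

How it is judged:
By the outcome, as a careful person would: the job done as asked, in the order asked, and still so for the second after the job is handed in, with the robot touching nothing.
It also fails if it takes over 115 s, if anything falls off the work surface, if the arm or the gripper's body presses on something with over 40 N, if the wrist force passes 120 N, or if a joint passes its speed limit or range.

## Working session

There is one attempt and no reset: what is moved stays moved. The work goes in short steps, Python scripts to look and compute and a shell command to move; the robot and the scene stay as the last step left them, time stands still between calls to the robot, and variables do not carry over. Pictures are saved under pics/ and viewed, at most 14 in all, crops included, and the job is handed in when it is done.

```bash
mkdir -p pics; python3 - <<'E'
from rig import bot, vision
import cv2, json
s=bot.observe(); print(s)
for n in("top","scene"):
    f=vision.grab_frame(n); cv2.imwrite(f"pics/{n}0.png",cv2.resize(f,None,fx=1.5,fy=1.5,interpolation=cv2.INTER_CUBIC)); cv2.imwrite(f"{n}0raw.png",f)
for n in("top","scene","wrist"): print(n,vision.calibration(n))
E
```

```text
{'t': 0.0, 'joint_positions': array([-1.33998817e+00,  1.26369023e-01, -4.06072240e-02,  1.40543694e+00,
        2.69700462e-05,  1.57080016e+00]), 'joint_vel': array([ 0.00078071,  0.00033434, -0.00052649, -0.00221054, -0.00097039,
        0.00181917]), 'tau': array([-3.63080078e-03, -4.35916507e+01,  3.52922630e+01,  1.73495512e-02,
       -1.07249773e-04,  6.61615786e-06]), 'eef_pos': array([ 0.12001177, -0.51066226,  0.23053461]), 'tool_rot': array([-8.04607286e-04,  9.93348234e-01,  1.15146138e-01, -7.96956320e-05]), 'contact_force': array([0.0365739 , 0.55536701, 0.60635429]), 'moment': array([ 0.06753821, -0.04540006, -0.01246887]), 'finger_force': 0.0, 'width': 0.08551860289754983}
top {'vfov': 43.611638810035195, 'cx': 261.1974367404514, 'cy': 194.80160986493192, 'R': array([[-0.02066225, -0.99978327,  0.00254793],
       [-0.98807874,  0.02003135, -0.15264062],
       [ 0.15255649, -0.00567145, -0.98827848]]), 't': array([9.79955527e-04, 5.83132531e-01, 1.35608148e+00])}
scene {'vfov': 56.57437060616165, 'cx': 254.13484292543995, 'cy': 188.4706016651359, 'R': array([[-0.85824346, -0.51274975,  0.02249153],
       [-0.30659325,  0.47704779, -0.82366619],
       [ 0.41160509, -0.71380187, -0.56662875]]), 't': array([0.48093346, 0.20822861, 0.8915734 ])}
wrist {'vfov': 65.70646984690485, 'cx': 258.27269512703486, 'cy': 189.57663569086608, 'mount': array([[-1.20790698e-04, -9.53928102e-01, -3.00035268e-01,
         7.76951655e-02],
       [ 9.99999990e-01, -9.47173252e-05, -1.01445336e-04,
        -4.66774754e-04],
       [ 6.83530191e-05, -3.00035278e-01,  9.53928104e-01,
        -1.41950227e-01],
       [ 0.00000000e+00,  0.00000000e+00,  0.00000000e+00,
         1.00000000e+00]])}
```

View pics/top0.png

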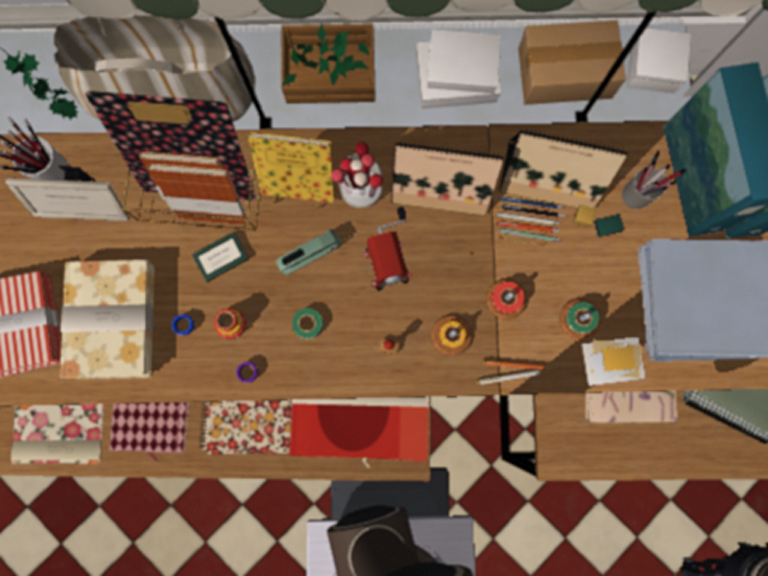

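View pics/scene0.png

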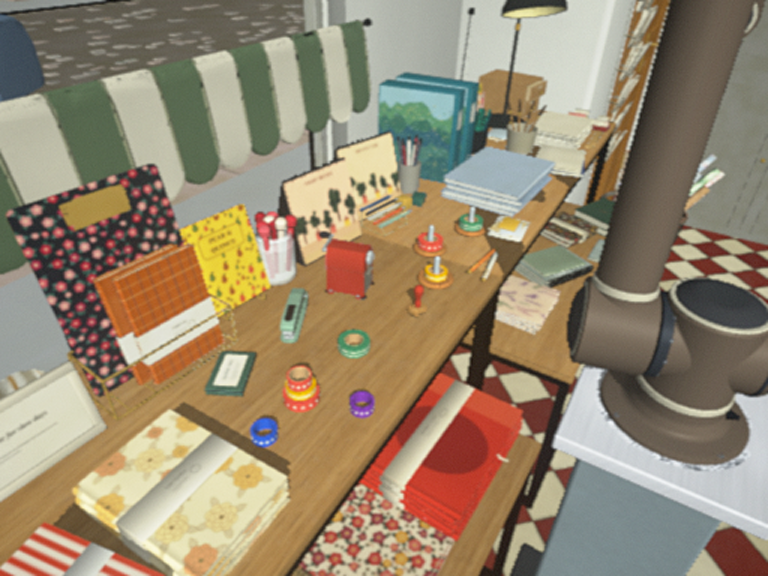

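The top view shows the stack at about (230,322) in the 1.5x picture, with coral full at the bottom, mustard in the middle and the tester on top. The green roll is alone at (307,321). The stands are coral at (508,297), mustard at (452,333) and green at (580,317). The stamp is at (390,345). The blue and purple rings at (182,324) and (247,371) are decoys.

```bash
cat > h.py <<'E'
import numpy as np, cv2
from rig import bot, vision
from scipy.spatial.transform import Rotation as Ro
def rays(n,uv,pose=None):
    c=vision.calibration(n); f=192/np.tan(np.radians(c["vfov"]/2))
    p=(np.atleast_2d(uv)-[c["cx"],c["cy"]])
    if n=="wrist":
        r=np.linalg.norm(p,axis=1)+1e-9; a=r/f
        d=np.c_[p/r[:,None]*np.sin(a)[:,None],np.cos(a)]
        q=pose["tool_rot"]; R=Ro.from_quat([q[1],q[2],q[3],q[0]]).as_matrix(); M=c["mount"]
        return R@M[:3,3]+pose["eef_pos"], d@(R@M[:3,:3]).T
    d=np.c_[p/f,np.ones(len(p))]; R=c["R"]
    return -R.T@c["t"], d@R
def plane(n,uv,z,pose=None):
    o,d=rays(n,uv,pose); return o+d*((z-o[2])/d[:,2])[:,None]
def mask(f,col):
    h=cv2.cvtColor(f,cv2.COLOR_BGR2HSV); H,S,V=cv2.split(h)
    r={"coral":(0,8),"mustard":(17,30),"green":(55,90),"redo":(0,12)}[col]
    m=((H>=r[0])&(H<=r[1])|((col!="mustard")&(col!="green")&(H>174)))&(S>115)&(V>60)
    return m.astype(np.uint8)
def blobs(m,mn=20):
    n,l,st,ce=cv2.connectedComponentsWithStats(m); return [(st[i].tolist(),ce[i]) for i in range(1,n) if st[i][4]>=mn]
E
python3 - <<'E'
from h import *
np.set_printoptions(precision=3,suppress=True)
f=cv2.imread("top0raw.png")
for c,z in(("coral",.03),("mustard",.027),("green",.02)):
    for st,ce in blobs(mask(f,c)):
        if 110<ce[0]<420 and 170<ce[1]<255:
            u=[st[0]+st[2]/2-.5,st[1]+st[3]/2-.5]; print(c,st,plane("top",[u],z)[0])
print("stamp",plane("top",[[259,230]],0))
cv2.imwrite("pics/crop.png",cv2.resize(f[180:270,100:420],None,fx=2.5,fy=2.5,interpolation=cv2.INTER_CUBIC))
E
```

```text
coral [242, 155, 33, 37, 670] [ 0.651 -0.003  0.03 ]
coral [328, 187, 22, 22, 297] [ 0.573 -0.239  0.03 ]
coral [142, 205, 22, 21, 169] [0.532 0.309 0.03 ]
coral [256, 226, 7, 7, 34] [ 0.484 -0.003  0.03 ]
mustard [148, 209, 13, 14, 38] [0.531 0.305 0.027]
mustard [293, 214, 18, 18, 160] [ 0.501 -0.127  0.027]
mustard [401, 230, 23, 17, 313] [ 0.449 -0.448  0.027]
green [379, 202, 19, 19, 105] [ 0.531 -0.385  0.02 ]
green [196, 206, 18, 18, 102] [0.531 0.157 0.02 ]
stamp [[ 0.484 -0.002  0.   ]]
```

View pics/crop.png

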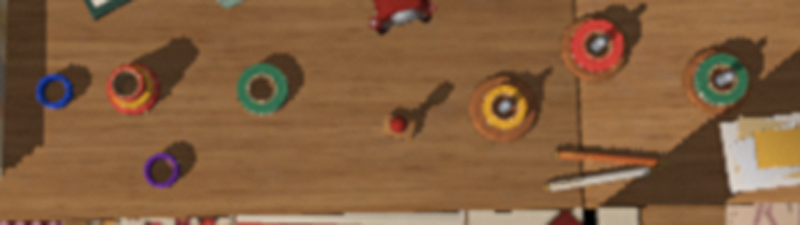

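The crop agrees with the measured positions: stack, green roll, and stands mustard, coral and green from left to right.

```bash
python3 -m handwheel '{"series":[{"slide":[0,0,0],"twist":1},{"slide":[0,0,0],"twist":1},{"slide":[0,0,0],"twist":0.64},{"slide":[0.8,-0.9,0],"twist":0},{"slide":[0.8,-0.9,0],"twist":0},{"slide":[0.8,-0.9,0],"twist":0},{"slide":[0.8,-0.9,0],"twist":0},{"slide":[0.8,-0.9,0],"twist":0},{"slide":[0.8,-0.9,0],"twist":0},{"slide":[0.8,-0.9,0],"twist":0},{"slide":[0.8,-0.9,0],"twist":0},{"slide":[0.8,-0.9,0],"twist":0}]}' -1 40; python3 -c "
from rig import bot
print(bot.observe()['joint_positions'])"
```

```text
t: 1.3
eef_pos: [0.4087, -0.1851, 0.2312]
tool_rot: [0.0, 1.0, 0.0, -0.0]
contact_force: [1.3, -0.6, -0.7]
width: 0.0852
finger_force: 0.0
[-4.25200114e-01 -1.81633855e-02 -1.92781594e-01  1.39622800e+00
 -1.37663940e-04  2.71595867e+00]
```

```bash
python3 -m handwheel '{"series":[{"slide":[0,-1,0],"twist":-1},{"slide":[0,-1,0],"twist":-1},{"slide":[0,-1,0],"twist":-1},{"slide":[0,-1,0],"twist":-1},{"slide":[0.3,-0.95,0],"twist":-1},{"slide":[0.4,-0.9,0],"twist":-1},{"slide":[0.5,-0.85,0],"twist":-1},{"slide":[0.6,-0.8,0],"twist":-1},{"slide":[0.6,-0.75,0],"twist":-1},{"slide":[0.7,-0.7,0],"twist":-1},{"slide":[0.7,-0.7,0],"twist":-1},{"slide":[0.75,-0.65,0],"twist":-1}]}'; python3 -m handwheel '{"series":[{"slide":[0.2,0,0],"twist":-1},{"slide":[0.2,0,0],"twist":-1},{"slide":[0.2,0,0],"twist":-1},{"slide":[0.2,0,0],"twist":-1},{"slide":[0.2,0,0],"twist":-1},{"slide":[0.2,0,0],"twist":-1},{"slide":[0,0,0],"twist":0}]}'
```

```text
t: 2.5
eef_pos: [0.3772, 0.288, 0.2309]
tool_rot: [0.0, 0.865, 0.502, -0.0]
contact_force: [-0.0, -1.2, 0.0]
width: 0.0857
finger_force: 0.0
t: 3.2
eef_pos: [0.3919, 0.3322, 0.2306]
tool_rot: [-0.0, 0.707, 0.708, -0.001]
contact_force: [0.2, 0.9, 0.1]
width: 0.0851
finger_force: 0.0
```

Now tool x is world +y, tool y is world +x and tool z is down. I'll move to about (0.53, 0.27, 0.20) for a look.

```bash
python3 -m handwheel '{"series":[{"slide":[-0.4,0.85,0],"twist":0},{"slide":[-0.4,0.85,0],"twist":0},{"slide":[-0.4,0.85,0],"twist":0},{"slide":[-0.4,0.85,0],"twist":0},{"slide":[0,0,0],"twist":0},{"slide":[0,0,0],"twist":0}]}'; python3 - <<'E'
from h import *
s=bot.observe(); f=vision.grab_frame("wrist"); cv2.imwrite("w1.png",f); print(s["eef_pos"])
cv2.imwrite("pics/w1.png",cv2.resize(f,None,fx=1.5,fy=1.5,interpolation=cv2.INTER_CUBIC))
E
```

```text
t: 3.8
eef_pos: [0.5281, 0.267, 0.2306]
tool_rot: [-0.0, 0.708, 0.706, -0.001]
contact_force: [-0.2, -0.1, 0.8]
width: 0.0856
finger_force: 0.0
[0.528107   0.26697796 0.23061561]
```

View pics/w1.png

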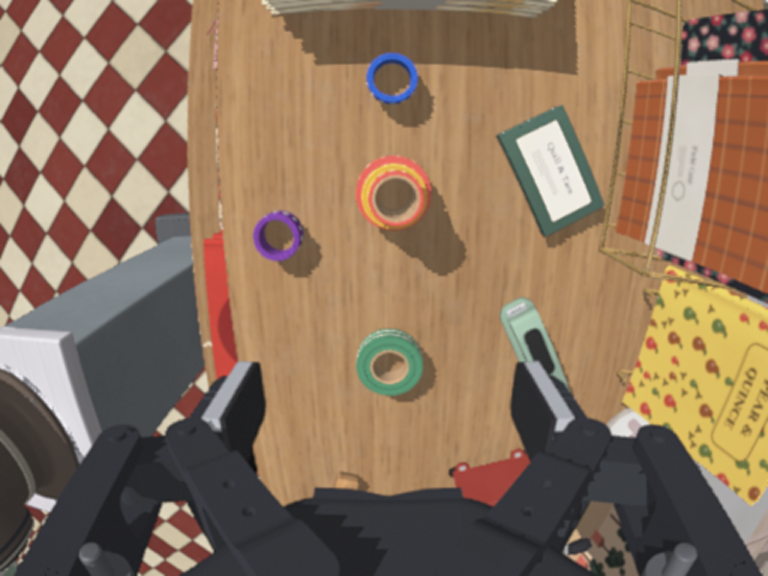

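The wrist view shows the tester's rim hole at (396,198), the full coral outline at (394,192) and the green roll's hole at (389,367), all in the 1.5x picture.

```bash
python3 - <<'E'
from h import *
np.set_printoptions(precision=4,suppress=True)
s=bot.observe()
for n,u,z in(("tester",(396,197.5),.055),("coral",(394,192),.018),("green hole top",(390,366.5),.02),("green L",(357,366),.02),("green R",(423,366),.02),("coral L",(356.5,191),.02),("coral R",(432,191),.02),("testL",(369,198),.055),("testR",(424,198),.055)):
    print(n,plane("wrist",[(np.array(u)+.5)/1.5-.5],z,s)[0])
E
```

```text
tester [0.5341 0.3099 0.055 ]
coral [0.5332 0.3103 0.018 ]
green hole top [0.53   0.1574 0.02  ]
green L [0.5006 0.1578 0.02  ]
green R [0.5594 0.1577 0.02  ]
coral L [0.5035 0.3114 0.02  ]
coral R [0.5632 0.3115 0.02  ]
testL [0.5149 0.3096 0.055 ]
testR [0.5541 0.3097 0.055 ]
```

```bash
python3 -m handwheel '{"series":[{"slide":[0.54,0.075,0],"twist":0},{"slide":[0.54,0.075,0],"twist":0},{"slide":[0,0,0.9],"twist":0},{"slide":[0,0,0.9],"twist":0},{"slide":[0,0,0.9],"twist":0},{"slide":[0,0,0.9],"twist":0},{"slide":[0,0,0.6],"twist":0},{"slide":[0,0,0.6],"twist":0},{"slide":[0,0,0],"twist":0}]}'; python3 -m handwheel '{"series":[{"slide":[0,0,0],"twist":0},{"slide":[0,0,0],"twist":0},{"slide":[0,0,0],"twist":0},{"slide":[0,0,0],"twist":0},{"slide":[0,0,0],"twist":0},{"slide":[0,0,0],"twist":0}]}' 1 25
```

```text
t: 4.75
eef_pos: [0.5305, 0.3104, 0.0362]
tool_rot: [-0.001, 0.707, 0.708, -0.003]
contact_force: [-0.5, 0.3, -0.2]
width: 0.0855
finger_force: 0.0
t: 5.35
eef_pos: [0.5348, 0.3117, 0.0413]
tool_rot: [0.0, 0.707, 0.707, 0.001]
contact_force: [-1.8, 0.6, 6.3]
width: 0.0383
finger_force: 25.0
```

```bash
python3 -m handwheel '{"series":[{"slide":[0,0,-0.3],"twist":0},{"slide":[0,0,-0.8],"twist":0},{"slide":[0,0,-0.8],"twist":0},{"slide":[0,0,0],"twist":0},{"slide":[0,0,0],"twist":0}]}';  python3 - <<'E'
from h import *
s=bot.observe(); f=vision.grab_frame("wrist"); cv2.imwrite("w2.png",f); print(s["eef_pos"],s["width"])
cv2.imwrite("pics/w2.png",cv2.resize(f[60:320,100:420],None,fx=2,fy=2,interpolation=cv2.INTER_CUBIC))
E
```

```text
t: 5.85
eef_pos: [0.5347, 0.3113, 0.1169]
tool_rot: [0.0, 0.707, 0.707, 0.001]
contact_force: [-0.7, 0.0, -1.4]
width: 0.0386
finger_force: 25.3
[0.53471452 0.31133371 0.11694021] 0.03864541051010785
```

View pics/w2.png

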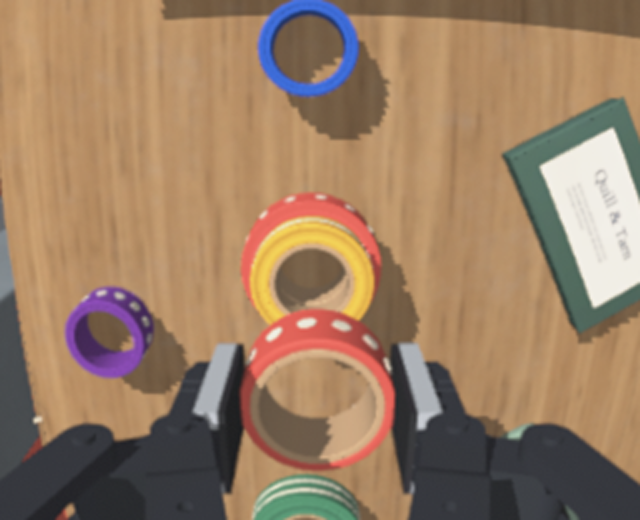

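```bash
python3 -m handwheel '{"series":[{"slide":[-0.64,0,0],"twist":0},{"slide":[-0.64,0,0],"twist":0},{"slide":[-0.64,0,0],"twist":0},{"slide":[0,0,0.8],"twist":0},{"slide":[0,0,0.8],"twist":0},{"slide":[0,0,0.6],"twist":0},{"slide":[0,0,0.3],"twist":0},{"slide":[0,0,0.18],"twist":0},{"slide":[0,0,0],"twist":0},{"slide":[0,0,0],"twist":0}]}'; python3 - <<'E'
from h import *
s=bot.observe(); print(s["eef_pos"])
s["eef_pos"]=np.array([.53471,.31133,.11694]); s["tool_rot"]=np.array([0,.7071,.7071,.001])
for u in((313,283),(311,283)): print(plane("wrist",[[100+u[0]/2,60+u[1]/2]],.035,s))
E
```

```text
t: 6.9
eef_pos: [0.5345, 0.2346, 0.0088]
tool_rot: [0.0, 0.707, 0.707, 0.001]
contact_force: [0.6, 0.7, 0.6]
width: 0.0382
finger_force: 25.4
[0.53454445 0.23456541 0.00876696]
[[0.53424551 0.30843858 0.035     ]]
[[0.5334456  0.30843889 0.035     ]]
```

```bash
python3 -m handwheel '{"series":[{"slide":[0,0,0.07],"twist":0},{"slide":[0,0,0],"twist":0},{"slide":[0,0,0],"twist":0}]}'
```

```text
t: 7.2
eef_pos: [0.535, 0.2347, 0.0062]
tool_rot: [0.0, 0.707, 0.707, 0.001]
contact_force: [0.7, 0.6, 4.5]
width: 0.0384
finger_force: 25.7
```

```bash
python3 -m handwheel '{"series":[{"slide":[0,0,0],"twist":0},{"slide":[0,0,0],"twist":0},{"slide":[0,0,0],"twist":0},{"slide":[0,0,-0.5],"twist":0},{"slide":[0,0,-1],"twist":0},{"slide":[0,0,-1],"twist":0},{"slide":[0.62,-0.01,-0.5],"twist":0},{"slide":[0.62,0,0],"twist":0},{"slide":[0.62,0,0],"twist":0},{"slide":[0,0,0.8],"twist":0},{"slide":[0,0,0.8],"twist":0},{"slide":[0,0,0],"twist":0}]}' -1; python3 -m handwheel '{"series":[{"slide":[0,0,0.6],"twist":0},{"slide":[0,0,0.3],"twist":0},{"slide":[0,0,0],"twist":0},{"slide":[0,0,0],"twist":0}]}'
```

```text
t: 8.4
eef_pos: [0.5306, 0.3072, 0.0565]
tool_rot: [-0.001, 0.707, 0.707, -0.004]
contact_force: [-0.5, -0.8, -0.4]
width: 0.0855
finger_force: 0.0
t: 8.8
eef_pos: [0.5339, 0.3087, 0.0262]
tool_rot: [0.0, 0.707, 0.707, 0.0]
contact_force: [0.9, -0.8, 0.9]
width: 0.0853
finger_force: 0.0
```

```bash
python3 -m handwheel '{"series":[{"slide":[0,0,0],"twist":0},{"slide":[0,0,0],"twist":0},{"slide":[0,0,0],"twist":0},{"slide":[0,0,0],"twist":0},{"slide":[0,0,0],"twist":0}]}' 1 25; python3 -m handwheel '{"series":[{"slide":[0,0,-0.3],"twist":0},{"slide":[0,0,-0.8],"twist":0},{"slide":[0,0,-1],"twist":0},{"slide":[0,0,-1],"twist":0},{"slide":[0,0,0],"twist":0},{"slide":[0,0,0],"twist":0}]}';  python3 - <<'E'
from h import *
s=bot.observe(); f=vision.grab_frame("wrist"); cv2.imwrite("w3.png",f); print(s["eef_pos"],s["width"])
cv2.imwrite("pics/w3.png",cv2.resize(f[60:320,100:420],None,fx=2,fy=2,interpolation=cv2.INTER_CUBIC))
E
```

```text
t: 9.3
eef_pos: [0.5341, 0.3089, 0.0266]
tool_rot: [0.0, 0.707, 0.707, 0.001]
contact_force: [-0.8, -0.1, 6.0]
width: 0.0478
finger_force: 25.6
t: 9.9
eef_pos: [0.5343, 0.309, 0.1511]
tool_rot: [0.0, 0.707, 0.707, 0.002]
contact_force: [0.4, 0.3, -1.4]
width: 0.0478
finger_force: 26.1
[0.53427273 0.30902014 0.15109564] 0.047807955242284365
```

View pics/w3.png

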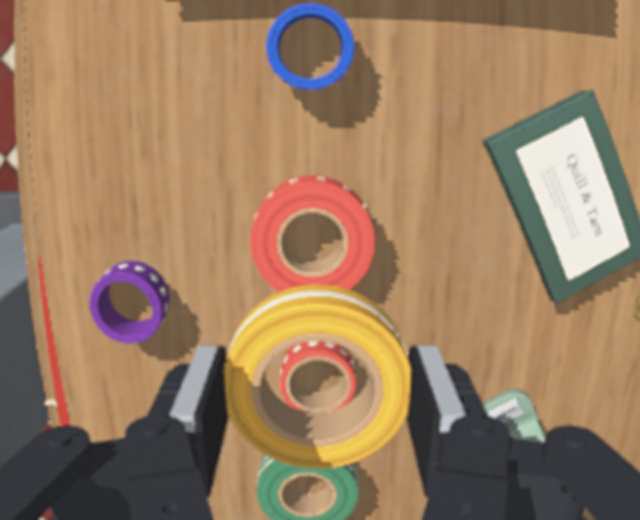

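Mustard is held. The coral roll is at crop (313,241) and the tester stands upright on the table.

```bash
python3 -m handwheel '{"series":[{"slide":[-0.98,0,0],"twist":0},{"slide":[-0.98,0,0],"twist":0},{"slide":[-0.98,0,0],"twist":0},{"slide":[-0.98,0,0],"twist":0},{"slide":[-0.98,0,0],"twist":0},{"slide":[-0.98,0,0],"twist":0},{"slide":[-0.98,0,0],"twist":0},{"slide":[-0.98,0,0],"twist":0},{"slide":[-0.98,0,0],"twist":0},{"slide":[-0.98,0,0],"twist":0},{"slide":[-0.98,0,0],"twist":0},{"slide":[-0.98,0,0],"twist":0}]}'; python3 -m handwheel '{"series":[{"slide":[-0.98,0,0],"twist":0},{"slide":[-0.98,0,-0.6],"twist":0},{"slide":[-0.98,0,-0.6],"twist":0},{"slide":[0,0,0],"twist":0},{"slide":[0,0,0],"twist":0}]}';  python3 - <<'E'
from h import *
s=bot.observe(); f=vision.grab_frame("wrist"); cv2.imwrite("w4.png",f); print(s["eef_pos"],s["tool_rot"],s["width"])
cv2.imwrite("pics/w4.png",cv2.resize(f,None,fx=1.5,fy=1.5,interpolation=cv2.INTER_CUBIC))
E
```

```text
t: 11.15
eef_pos: [0.5325, -0.1631, 0.1475]
tool_rot: [-0.001, 0.707, 0.707, -0.001]
contact_force: [0.1, -0.0, -0.1]
width: 0.048
finger_force: 26.1
t: 11.65
eef_pos: [0.5333, -0.28, 0.1959]
tool_rot: [-0.001, 0.708, 0.707, -0.0]
contact_force: [-0.7, 0.1, -0.9]
width: 0.0477
finger_force: 26.1
[ 0.53325471 -0.27995899  0.19589243] [-1.04918350e-03  7.07633530e-01  7.06578843e-01 -1.57337270e-04] 0.047736914731874365
```

View pics/w4.png

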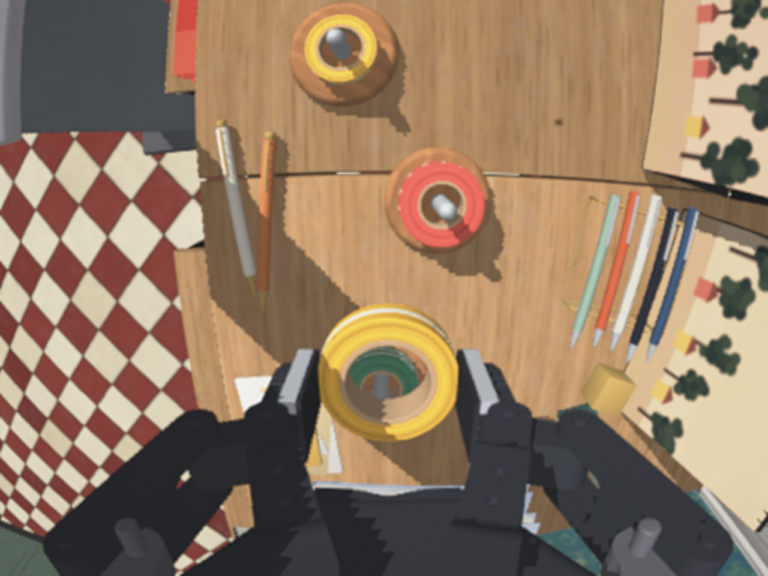

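Seen past the held roll: the mustard stock ring is centred at (341,48) and the coral ring at (441,205). The green stand shows through the hole near (382,370).

```bash
python3 - <<'E'
from h import *
np.set_printoptions(precision=4,suppress=True)
s=bot.observe(); f=cv2.imread("w4.png")
for n,u,z in(("mus",(341,48),.027),("mustip",(336,37),.061),("cor",(441.5,205),.032),("cortip",(438,202),.066)):
    print(n,plane("wrist",[(np.array(u)+.5)/1.5-.5],z,s)[0])
for c,z in(("mustard",.027),("coral",.032)):
    for st,ce in blobs(mask(f,c),150): print(c,st,plane("wrist",[[st[0]+st[2]/2-.5,st[1]+st[3]/2-.5]],z,s)[0])
t=cv2.imread("top0raw.png")
print("green top",plane("top",[[388,211]],.032))
s["eef_pos"]=np.array([.53427,.30902,.1511]); s["tool_rot"]=np.array([0,.7071,.7071,.002])
print("coral roll",plane("wrist",[[100+313/2,60+240/2]],.02,s)[0])
print("tester",plane("wrist",[[100+318/2,60+384/2]],.02,s)[0])
E
```

```text
mus [ 0.5016 -0.1292  0.027 ]
mustip [ 0.502  -0.1297  0.061 ]
cor [ 0.5706 -0.2397  0.032 ]
cortip [ 0.5644 -0.2336  0.066 ]
mustard [203, 10, 49, 46, 985] [ 0.5014 -0.1299  0.027 ]
mustard [376, 131, 29, 63, 156] [ 0.6835 -0.2658  0.027 ]
mustard [219, 202, 77, 21, 214] [ 0.532  -0.3252  0.027 ]
mustard [211, 209, 95, 86, 3604] [ 0.5331 -0.3759  0.027 ]
mustard [387, 242, 37, 36, 819] [ 0.7278 -0.3957  0.027 ]
coral [115, 0, 17, 55, 737] [ 0.3871 -0.113   0.032 ]
coral [22, 88, 26, 27, 414] [ 0.2541 -0.1815  0.032 ]
coral [51, 88, 32, 23, 409] [ 0.3085 -0.186   0.032 ]
coral [0, 93, 19, 25, 291] [ 0.2024 -0.1797  0.032 ]
coral [265, 107, 59, 59, 1812] [ 0.5704 -0.2391  0.032 ]
coral [89, 111, 38, 43, 852] [ 0.3642 -0.2296  0.032 ]
coral [54, 115, 32, 41, 681] [ 0.309  -0.2294  0.032 ]
coral [25, 119, 26, 38, 526] [ 0.2541 -0.2283  0.032 ]
coral [0, 124, 22, 35, 402] [ 0.1983 -0.2286  0.032 ]
coral [397, 128, 28, 92, 522] [ 0.71   -0.2776  0.032 ]
coral [94, 158, 25, 42, 570] [ 0.3554 -0.2838  0.032 ]
coral [31, 161, 26, 37, 491] [ 0.2543 -0.283   0.032 ]
coral [60, 160, 31, 39, 627
[... 363 characters left out ...]
[2, 234, 19, 26, 237] [ 0.1433 -0.3916  0.032 ]
coral [23, 236, 22, 28, 302] [ 0.1983 -0.3911  0.032 ]
coral [48, 239, 25, 30, 375] [ 0.2532 -0.3921  0.032 ]
coral [76, 242, 30, 31, 464] [ 0.308  -0.3923  0.032 ]
coral [109, 245, 23, 29, 380] [ 0.3549 -0.3913  0.032 ]
coral [12, 264, 19, 24, 201] [ 0.1434 -0.4455  0.032 ]
coral [33, 269, 22, 25, 250] [ 0.1971 -0.4474  0.032 ]
coral [58, 273, 24, 26, 313] [ 0.2521 -0.4472  0.032 ]
coral [86, 277, 21, 20, 232] [ 0.303  -0.4416  0.032 ]
coral [23, 292, 18, 21, 182] [ 0.1431 -0.5002  0.032 ]
coral [44, 297, 21, 22, 213] [ 0.1976 -0.5005  0.032 ]
green top [[ 0.5294 -0.3818  0.032 ]]
coral roll [0.5338 0.3105 0.02  ]
tester [0.5362 0.2325 0.02  ]
```

```bash
python3 -m handwheel '{"series":[{"slide":[0.94,-0.2,0],"twist":0},{"slide":[0.94,-0.2,0],"twist":0},{"slide":[0.94,-0.2,0],"twist":0},{"slide":[0.94,-0.18,0],"twist":0},{"slide":[0,0,0.8],"twist":0},{"slide":[0,0,0.8],"twist":0},{"slide":[0,0,0.8],"twist":0},{"slide":[0,0,0.4],"twist":0},{"slide":[0,0,0],"twist":0},{"slide":[0,0,0],"twist":0}]}'
```

```text
t: 12.7
eef_pos: [0.5018, -0.1279, 0.0848]
tool_rot: [-0.001, 0.706, 0.708, -0.0]
contact_force: [0.2, 0.1, -0.2]
width: 0.0481
finger_force: 26.1
```

.0848 → .034: 1.27 units down.

```bash
python3 -m handwheel '{"series":[{"slide":[-0.02,0,0.4],"twist":0},{"slide":[0,0,0.4],"twist":0},{"slide":[0,0,0.3],"twist":0},{"slide":[0,0,0.14],"twist":0},{"slide":[0,0,0],"twist":0},{"slide":[0,0,0],"twist":0}]}'
```

```text
t: 13.3
eef_pos: [0.503, -0.1298, 0.0363]
tool_rot: [0.0, 0.707, 0.707, 0.0]
contact_force: [-0.0, 0.0, 0.4]
width: 0.048
finger_force: 26.1
```

```bash
python3 -m handwheel '{"series":[{"slide":[0,0,0.05],"twist":0},{"slide":[0,0,0.02],"twist":0},{"slide":[0,0,0],"twist":0}]}'; python3 -m handwheel '{"series":[{"slide":[0,0,0],"twist":0},{"slide":[0,0,0],"twist":0},{"slide":[0,0,0],"twist":0},{"slide":[0,0,-0.5],"twist":0},{"slide":[0,0,-1],"twist":0},{"slide":[0,0,-1],"twist":0},{"slide":[0,0,-0.9],"twist":0},{"slide":[0.95,0.1,0],"twist":0},{"slide":[0.95,0.1,0],"twist":0},{"slide":[0.95,0.1,0],"twist":0},{"slide":[0.95,0.1,0],"twist":0},{"slide":[0.95,0.1,0],"twist":0}]}' -1;  python3 -m handwheel '{"series":[{"slide":[0.95,0.1,0],"twist":0},{"slide":[0.95,0.1,0],"twist":0},{"slide":[0.95,0.1,0],"twist":0},{"slide":[0.95,0,0],"twist":0},{"slide":[0.95,0,0],"twist":0},{"slide":[0.95,0,0],"twist":0},{"slide":[0,0,0],"twist":0},{"slide":[0,0,0],"twist":0}]}'
```

```text
t: 13.6
eef_pos: [0.5031, -0.1299, 0.0336]
tool_rot: [0.001, 0.707, 0.707, 0.0]
contact_force: [-0.8, -0.5, 3.4]
width: 0.0481
finger_force: 26.4
t: 14.8
eef_pos: [0.5224, 0.0617, 0.1689]
tool_rot: [0.0, 0.707, 0.707, 0.0]
contact_force: [0.4, -0.2, 0.4]
width: 0.0855
finger_force: 0.0
t: 15.6
eef_pos: [0.534, 0.2888, 0.1683]
tool_rot: [0.0, 0.706, 0.708, -0.001]
contact_force: [-0.8, -0.4, 0.5]
width: 0.0857
finger_force: 0.0
```

```bash
python3 -m handwheel '{"series":[{"slide":[0.54,0,0],"twist":0},{"slide":[0,0,0.9],"twist":0},{"slide":[0,0,0.9],"twist":0},{"slide":[0,0,0.9],"twist":0},{"slide":[0,0,0.7],"twist":0},{"slide":[0,0,0.4],"twist":0},{"slide":[0,0,0.2],"twist":0},{"slide":[0,0,0],"twist":0},{"slide":[0,0,0],"twist":0}]}'; python3 -m handwheel '{"series":[{"slide":[0,0,0],"twist":0},{"slide":[0,0,0],"twist":0},{"slide":[0,0,0],"twist":0},{"slide":[0,0,0],"twist":0},{"slide":[0,0,0],"twist":0}]}' 1 30; 
```

```text
t: 16.5
eef_pos: [0.5351, 0.3095, 0.01]
tool_rot: [0.0, 0.707, 0.707, 0.001]
contact_force: [-0.5, 0.8, -0.2]
width: 0.0857
finger_force: 0.0
t: 17.0
eef_pos: [0.5352, 0.3102, 0.0109]
tool_rot: [0.001, 0.707, 0.707, 0.001]
contact_force: [-1.9, -1.9, 6.6]
width: 0.0583
finger_force: 30.5
```

```bash
python3 -m handwheel '{"series":[{"slide":[0,0,-0.4],"twist":0},{"slide":[0,0,-0.8],"twist":0},{"slide":[0,0,-1],"twist":0},{"slide":[0,0,-1],"twist":0},{"slide":[0,0,-0.8],"twist":0},{"slide":[0,0,0],"twist":0}]}'; python3 -m handwheel '{"series":[{"slide":[-0.98,0,0],"twist":0},{"slide":[-0.98,0,0],"twist":0},{"slide":[-0.98,0,0],"twist":0},{"slide":[-0.98,0,0],"twist":0},{"slide":[-0.98,0,0],"twist":0},{"slide":[-0.98,0,0],"twist":0},{"slide":[-0.98,0,0],"twist":0},{"slide":[-0.98,0,0],"twist":0},{"slide":[-0.98,0,0],"twist":0},{"slide":[-0.98,0,0],"twist":0},{"slide":[-0.98,0,0],"twist":0},{"slide":[-0.98,0.2,0],"twist":0}]}';python3 -m handwheel '{"series":[{"slide":[-0.98,0.35,0],"twist":0},{"slide":[-0.99,0.34,0],"twist":0},{"slide":[0,0,0],"twist":0},{"slide":[0,0,0],"twist":0}]}'
```

```text
t: 17.6
eef_pos: [0.5366, 0.3112, 0.1752]
tool_rot: [0.001, 0.707, 0.707, 0.005]
contact_force: [0.7, 1.4, -0.4]
width: 0.0581
finger_force: 32.3
t: 18.8
eef_pos: [0.5416, -0.162, 0.1686]
tool_rot: [-0.0, 0.707, 0.707, -0.0]
contact_force: [0.5, 0.8, 0.1]
width: 0.0578
finger_force: 32.3
t: 19.2
eef_pos: [0.5698, -0.2399, 0.1677]
tool_rot: [-0.001, 0.708, 0.707, -0.0]
contact_force: [0.6, 0.4, -1.5]
width: 0.058
finger_force: 32.3
```

```bash
python3 -m handwheel '{"series":[{"slide":[0,0,0.8],"twist":0},{"slide":[0,0,0.8],"twist":0},{"slide":[0,0,0.5],"twist":0},{"slide":[0,0,0.5],"twist":0},{"slide":[0,0,0.4],"twist":0},{"slide":[0,0,0.08],"twist":0},{"slide":[0,0,0],"twist":0},{"slide":[0,0,0],"twist":0}]}'; python3 -c "
from h import *
s=bot.observe(); f=vision.grab_frame('wrist'); cv2.imwrite('pics/w5.png',cv2.resize(f[:330,60:460],None,fx=1.8,fy=1.8))"
```

```text
t: 20.0
eef_pos: [0.5707, -0.2389, 0.0468]
tool_rot: [0.001, 0.707, 0.708, 0.0]
contact_force: [-0.1, -0.1, -0.6]
width: 0.0581
finger_force: 32.4
```

View pics/w5.png

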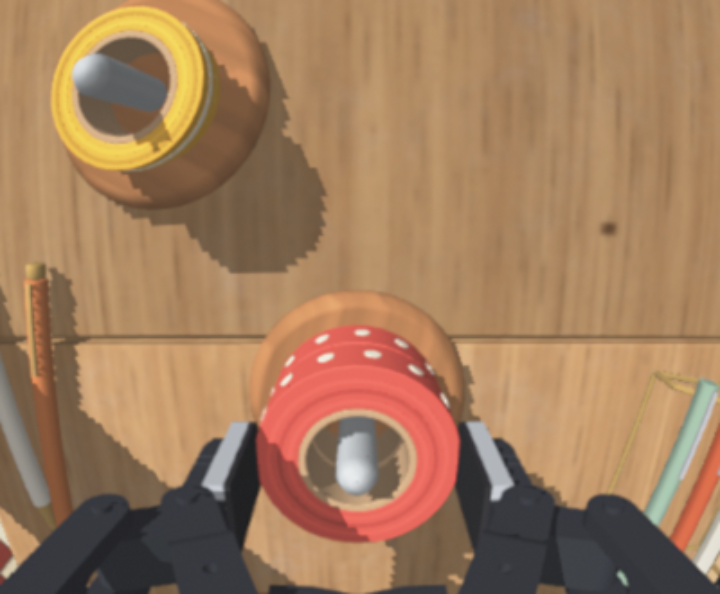

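The coral roll is over its post at (355,470), and the mustard roll sits flat on its stand at (130,90). I'll lower to contact, release and go back for the tester.

```bash
python3 -m handwheel '{"series":[{"slide":[0,0,0.07],"twist":0},{"slide":[0,0,0.04],"twist":0},{"slide":[0,0,0],"twist":0}]}'; python3 -m handwheel '{"series":[{"slide":[0,0,0],"twist":0},{"slide":[0,0,0],"twist":0},{"slide":[0,0,0],"twist":0},{"slide":[0,0,-0.5],"twist":0},{"slide":[0,0,-1],"twist":0},{"slide":[0,0,-1],"twist":0},{"slide":[0,0,-0.6],"twist":0},{"slide":[0.9,-0.4,0],"twist":0},{"slide":[0.9,-0.4,0],"twist":0},{"slide":[0.98,-0.07,0],"twist":0},{"slide":[0.98,0,0],"twist":0},{"slide":[0.98,0,0],"twist":0}]}' -1; python3 -m handwheel '{"series":[{"slide":[0.98,0,0],"twist":0},{"slide":[0.98,0,0],"twist":0},{"slide":[0.98,0,0],"twist":0},{"slide":[0.98,0,0],"twist":0},{"slide":[0.98,0,0],"twist":0},{"slide":[0.98,0,0],"twist":0},{"slide":[0.98,0,0],"twist":0},{"slide":[0,0,0],"twist":0},{"slide":[0,0,0],"twist":0}]}'
```

```text
t: 20.35
eef_pos: [0.5709, -0.2396, 0.043]
tool_rot: [0.001, 0.707, 0.707, 0.001]
contact_force: [-2.1, 1.1, 7.6]
width: 0.0579
finger_force: 33.2
t: 21.55
eef_pos: [0.535, -0.0485, 0.1654]
tool_rot: [0.0, 0.707, 0.707, 0.0]
contact_force: [0.9, 0.9, 0.9]
width: 0.0854
finger_force: 0.0
t: 22.45
eef_pos: [0.5349, 0.2252, 0.1648]
tool_rot: [0.0, 0.706, 0.708, -0.001]
contact_force: [-0.9, 0.4, 0.7]
width: 0.0854
finger_force: 0.0
```

```bash
python3 -m handwheel '{"series":[{"slide":[0.2,0.01,0],"twist":0},{"slide":[0,0,0.9],"twist":0},{"slide":[0,0,0.9],"twist":0},{"slide":[0,0,0.9],"twist":0},{"slide":[0,0,0.7],"twist":0},{"slide":[0,0,0.3],"twist":0},{"slide":[0,0,0.2],"twist":0},{"slide":[0,0,0],"twist":0},{"slide":[0,0,0],"twist":0}]}'; python3 -m handwheel '{"series":[{"slide":[0,0,0],"twist":0},{"slide":[0,0,0],"twist":0},{"slide":[0,0,0],"twist":0},{"slide":[0,0,0],"twist":0},{"slide":[0,0,0],"twist":0},{"slide":[0,0,0],"twist":0}]}' 1 25; 
```

```text
t: 23.35
eef_pos: [0.5366, 0.2328, 0.0107]
tool_rot: [0.0, 0.707, 0.707, 0.001]
contact_force: [0.1, 0.1, -0.0]
width: 0.0856
finger_force: 0.0
t: 23.95
eef_pos: [0.536, 0.2328, 0.0101]
tool_rot: [0.0, 0.707, 0.707, 0.001]
contact_force: [-0.7, -0.3, 5.0]
width: 0.0379
finger_force: 25.0
```

```bash
python3 -m handwheel '{"series":[{"slide":[0,0,-0.4],"twist":0},{"slide":[0,0,-0.8],"twist":0},{"slide":[0,0,-1],"twist":0},{"slide":[0,0,-1],"twist":0},{"slide":[0,0,-0.8],"twist":0},{"slide":[0,0,0],"twist":0}]}'; python3 -m handwheel '{"series":[{"slide":[-0.98,0,0],"twist":0},{"slide":[-0.98,0,0],"twist":0},{"slide":[-0.98,0,0],"twist":0},{"slide":[-0.98,0,0],"twist":0},{"slide":[-0.98,0,0],"twist":0},{"slide":[-0.98,0,0],"twist":0},{"slide":[-0.98,0,0],"twist":0},{"slide":[-0.98,0,0],"twist":0},{"slide":[-0.98,0.06,0],"twist":0},{"slide":[-0.98,0.2,0],"twist":0},{"slide":[-0.98,0.3,0],"twist":0},{"slide":[-1,0.3,0],"twist":0}]}';python3 -m handwheel '{"series":[{"slide":[0,0,0],"twist":0},{"slide":[0,0,0],"twist":0}]}'
```

```text
t: 24.55
eef_pos: [0.5378, 0.2336, 0.1746]
tool_rot: [0.002, 0.707, 0.707, 0.004]
contact_force: [-0.2, 0.1, 0.4]
width: 0.038
finger_force: 25.4
t: 25.75
eef_pos: [0.57, -0.2401, 0.1684]
tool_rot: [-0.0, 0.707, 0.707, -0.0]
contact_force: [-0.0, 1.0, 0.7]
width: 0.0382
finger_force: 25.4
t: 25.95
eef_pos: [0.5697, -0.2391, 0.1678]
tool_rot: [-0.001, 0.708, 0.707, -0.0]
contact_force: [0.2, -0.3, -0.6]
width: 0.0382
finger_force: 25.4
```

```bash
python3 -m handwheel '{"series":[{"slide":[0,0,0.8],"twist":0},{"slide":[0,0,0.8],"twist":0},{"slide":[0,0,0.5],"twist":0},{"slide":[0,0,0.3],"twist":0},{"slide":[0,0,0.1],"twist":0},{"slide":[0,0,0],"twist":0},{"slide":[0,0,0],"twist":0}]}'; python3 -c "
from h import *
s=bot.observe(); f=vision.grab_frame('wrist'); cv2.imwrite('pics/w6.png',cv2.resize(f[:330,60:460],None,fx=1.8,fy=1.8))"
```

```text
t: 26.65
eef_pos: [0.5709, -0.2385, 0.0706]
tool_rot: [0.001, 0.707, 0.707, 0.0]
contact_force: [0.6, 0.1, 0.5]
width: 0.0385
finger_force: 25.4
```

View pics/w6.png

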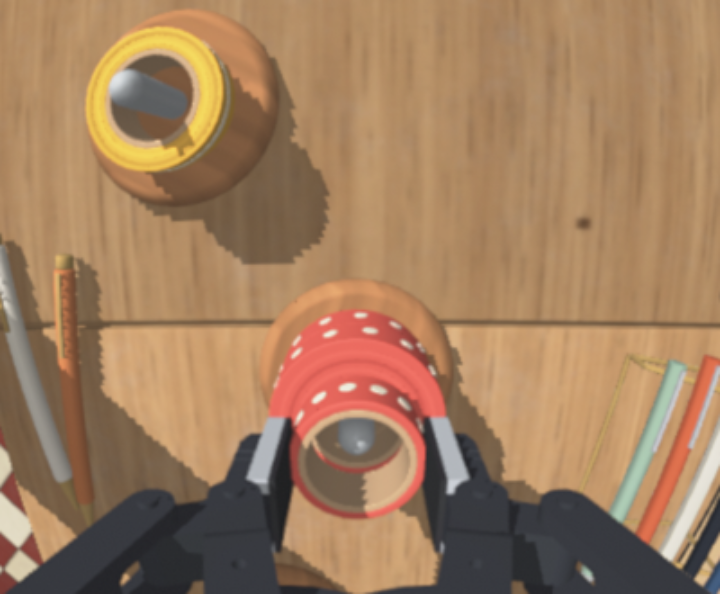

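The post tip shows inside the tester's hole at (357,435), and the full roll sits flat below it.

```bash
python3 -m handwheel '{"series":[{"slide":[0,0,0.1],"twist":0},{"slide":[0,0,0.08],"twist":0},{"slide":[0,0,0],"twist":0},{"slide":[0,0,0],"twist":0}]}'
```

```text
t: 27.1
eef_pos: [0.5704, -0.2387, 0.0622]
tool_rot: [0.0, 0.707, 0.707, 0.0]
contact_force: [0.7, -0.5, -0.3]
width: 0.0382
finger_force: 25.5
```

```bash
python3 -m handwheel '{"series":[{"slide":[0,0,0.04],"twist":0},{"slide":[0,0,0],"twist":0}]}'; python3 -m handwheel '{"series":[{"slide":[0,0,0.03],"twist":0},{"slide":[0,0,0],"twist":0}]}'
```

```text
t: 27.3
eef_pos: [0.5704, -0.2387, 0.0621]
tool_rot: [0.001, 0.707, 0.707, 0.0]
contact_force: [-2.0, 1.0, 10.1]
width: 0.0379
finger_force: 26.2
t: 27.5
eef_pos: [0.5705, -0.2387, 0.0621]
tool_rot: [0.001, 0.707, 0.707, 0.0]
contact_force: [-5.6, 2.3, 16.5]
width: 0.038
finger_force: 26.8
```

```bash
python3 -m handwheel '{"series":[{"slide":[0,0,-0.05],"twist":0},{"slide":[0,0,0],"twist":0},{"slide":[0,0,0],"twist":0},{"slide":[0,0,-0.5],"twist":0},{"slide":[0,0,-1],"twist":0},{"slide":[0,0,-1],"twist":0},{"slide":[0,0,-0.2],"twist":0},{"slide":[0.9,-0.4,0],"twist":0},{"slide":[0.9,-0.4,0],"twist":0},{"slide":[0.98,-0.21,0],"twist":0},{"slide":[0.98,0,0],"twist":0},{"slide":[0.98,0,0],"twist":0}]}' -1; python3 -m handwheel '{"series":[{"slide":[0.98,0,0],"twist":0},{"slide":[0.98,0,0],"twist":0},{"slide":[0.98,0,0],"twist":0},{"slide":[0.98,0,0],"twist":0},{"slide":[0.98,0,0],"twist":0},{"slide":[0,0,0],"twist":0},{"slide":[0,0,0],"twist":0}]}'
```

```text
t: 28.7
eef_pos: [0.529, -0.0477, 0.1685]
tool_rot: [-0.0, 0.707, 0.707, -0.0]
contact_force: [0.8, -0.2, -0.5]
width: 0.0851
finger_force: 0.0
t: 29.4
eef_pos: [0.5292, 0.1476, 0.1683]
tool_rot: [-0.0, 0.706, 0.708, -0.001]
contact_force: [0.3, -1.4, 0.4]
width: 0.0852
finger_force: 0.0
```

```bash
python3 -m handwheel '{"series":[{"slide":[0.24,0.02,0],"twist":0},{"slide":[0,0,0.9],"twist":0},{"slide":[0,0,0.9],"twist":0},{"slide":[0,0,0.9],"twist":0},{"slide":[0,0,0.7],"twist":0},{"slide":[0,0,0.4],"twist":0},{"slide":[0,0,0.2],"twist":0},{"slide":[0,0,0],"twist":0},{"slide":[0,0,0],"twist":0}]}'; python3 -m handwheel '{"series":[{"slide":[0,0,0],"twist":0},{"slide":[0,0,0],"twist":0},{"slide":[0,0,0],"twist":0},{"slide":[0,0,0],"twist":0},{"slide":[0,0,0],"twist":0}]}' 1 30;  python3 -m handwheel '{"series":[{"slide":[0,0,-0.4],"twist":0},{"slide":[0,0,-0.8],"twist":0},{"slide":[0,0,-1],"twist":0},{"slide":[0,0,-1],"twist":0},{"slide":[0,0,-0.8],"twist":0},{"slide":[0,0,0],"twist":0}]}'
```

```text
t: 30.3
eef_pos: [0.5312, 0.1564, 0.0101]
tool_rot: [0.0, 0.707, 0.707, 0.0]
contact_force: [0.1, 0.2, 0.9]
width: 0.0852
finger_force: 0.0
t: 30.8
eef_pos: [0.5313, 0.1568, 0.0111]
tool_rot: [0.001, 0.707, 0.707, 0.001]
contact_force: [-1.0, -1.4, 8.3]
width: 0.0575
finger_force: 30.5
t: 31.4
eef_pos: [0.5329, 0.1574, 0.1752]
tool_rot: [0.002, 0.707, 0.707, 0.004]
contact_force: [0.8, 0.7, -0.1]
width: 0.0576
finger_force: 32.2
```

```bash
python3 -m handwheel '{"series":[{"slide":[-0.96,0,0],"twist":0},{"slide":[-0.96,0,0],"twist":0},{"slide":[-0.96,0,0],"twist":0},{"slide":[-0.96,0,0],"twist":0},{"slide":[-0.96,0,0],"twist":0},{"slide":[-0.96,0,0],"twist":0},{"slide":[-0.96,0,0],"twist":0},{"slide":[-0.96,0,0],"twist":0},{"slide":[-0.96,0,0],"twist":0},{"slide":[-0.96,0,0],"twist":0},{"slide":[-0.96,0,0],"twist":0},{"slide":[-0.96,0,0],"twist":0}]}'; python3 -m handwheel '{"series":[{"slide":[-0.96,0,0],"twist":0},{"slide":[-0.96,0,0],"twist":0},{"slide":[0,0,0.7],"twist":0},{"slide":[0,0,0.7],"twist":0},{"slide":[0,0,0.4],"twist":0},{"slide":[0,0,0],"twist":0},{"slide":[0,0,0],"twist":0}]}';python3 -c "
from h import *
s=bot.observe(); f=vision.grab_frame('wrist'); cv2.imwrite('pics/w7.png',cv2.resize(f[:330,60:460],None,fx=1.8,fy=1.8))"
```

```text
t: 32.6
eef_pos: [0.5302, -0.3056, 0.1687]
tool_rot: [-0.0, 0.707, 0.707, -0.0]
contact_force: [0.9, 0.5, 0.1]
width: 0.0573
finger_force: 32.2
t: 33.3
eef_pos: [0.5305, -0.3808, 0.0972]
tool_rot: [-0.0, 0.707, 0.707, -0.0]
contact_force: [0.9, -0.0, 0.0]
width: 0.0575
finger_force: 32.3
```

View pics/w7.png

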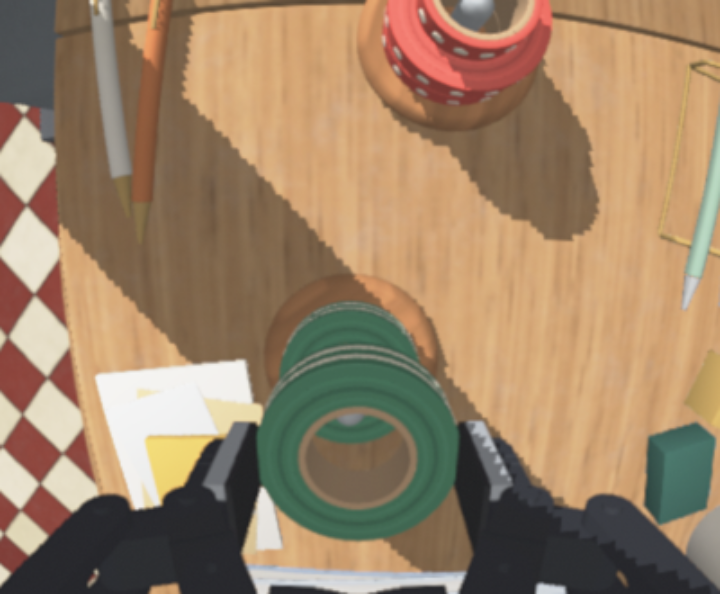

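```bash
python3 - <<'E'
from h import *
s=bot.observe()
for u,z in(((264,350),.012),((440,350),.012),((352,273),.012),((352,303),.032),((350,417),.066)):
    print(plane("wrist",[[60+(u[0]+.5)/1.8-.5,(u[1]+.5)/1.8-.5]],z,s)[0])
E
```

```text
[ 0.48962175 -0.37946667  0.012     ]
[ 0.56937718 -0.37944202  0.012     ]
[ 0.52963619 -0.34441521  0.012     ]
[ 0.52979722 -0.353009    0.032     ]
[ 0.52927971 -0.38685909  0.066     ]
```

```bash
python3 -m handwheel '{"series":[{"slide":[-0.07,-0.03,0],"twist":0},{"slide":[0,0,0.4],"twist":0},{"slide":[0,0,0.4],"twist":0},{"slide":[0,0,0.3],"twist":0},{"slide":[0,0,0.15],"twist":0},{"slide":[0,0,0],"twist":0},{"slide":[0,0,0],"twist":0}]}'; python3 -m handwheel '{"series":[{"slide":[0,0,0.07],"twist":0},{"slide":[0,0,0],"twist":0},{"slide":[0,0,0],"twist":0}]}'
```

```text
t: 34.05
eef_pos: [0.5298, -0.384, 0.048]
tool_rot: [0.0, 0.707, 0.707, 0.0]
contact_force: [0.2, 0.5, -0.2]
width: 0.0574
finger_force: 32.3
t: 34.35
eef_pos: [0.5296, -0.3838, 0.0448]
tool_rot: [0.0, 0.707, 0.707, 0.0]
contact_force: [0.7, -0.0, -1.2]
width: 0.0578
finger_force: 32.3
```

```bash
python3 -m handwheel '{"series":[{"slide":[0,0,0.05],"twist":0},{"slide":[0,0,0],"twist":0}]}'; python3 -m handwheel '{"series":[{"slide":[0,0,0.03],"twist":0},{"slide":[0,0,0],"twist":0}]}'
```

```text
t: 34.55
eef_pos: [0.5298, -0.384, 0.0432]
tool_rot: [0.001, 0.707, 0.707, 0.0]
contact_force: [-0.9, 0.5, 3.2]
width: 0.0576
finger_force: 32.6
t: 34.75
eef_pos: [0.5298, -0.384, 0.0431]
tool_rot: [0.001, 0.707, 0.707, 0.0]
contact_force: [-3.2, 2.1, 10.1]
width: 0.0578
finger_force: 33.3
```

```bash
python3 -m handwheel '{"series":[{"slide":[0,0,-0.03],"twist":0},{"slide":[0,0,0],"twist":0},{"slide":[0,0,0],"twist":0},{"slide":[0,0,-0.5],"twist":0},{"slide":[0,0,-1],"twist":0},{"slide":[0,0,-1],"twist":0},{"slide":[0,0,-1],"twist":0},{"slide":[0,-0.9,0],"twist":0},{"slide":[0,-0.9,0],"twist":0},{"slide":[0,-0.9,0],"twist":0},{"slide":[0,-0.9,0],"twist":0},{"slide":[0,0,0],"twist":0}]}' -1; python3 -c "
from h import *
a=vision.grab_frame('top'); b=vision.grab_frame('scene')
a=cv2.resize(a[140:260,110:420],(775,300)); b=cv2.resize(b[120:300,130:340],(350,300))
cv2.imwrite('pics/f.png',np.vstack([a,np.pad(b,((0,0),(0,425),(0,0)))]))"
```

```text
t: 35.95
eef_pos: [0.382, -0.3835, 0.1828]
tool_rot: [-0.001, 0.708, 0.706, -0.0]
contact_force: [1.1, 2.0, -0.6]
width: 0.0854
finger_force: 0.0
```

View pics/f.png

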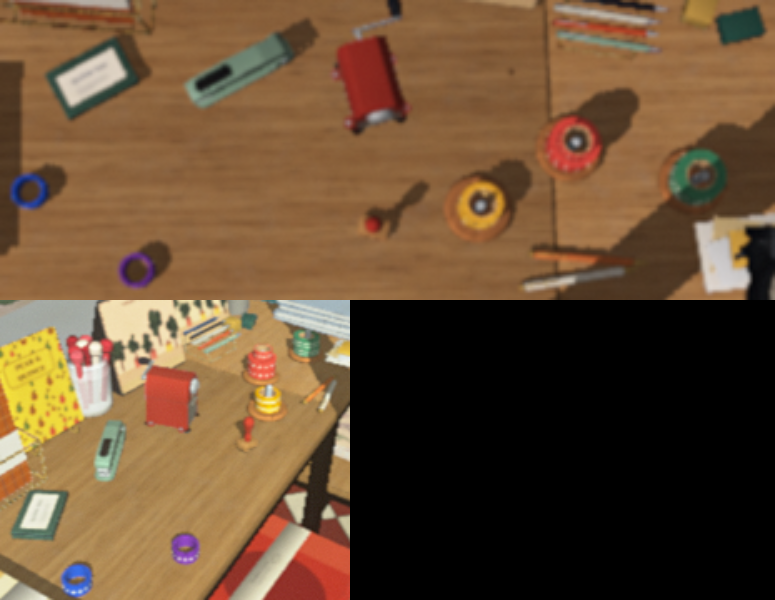

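The final views show every roll lying flat on the post of its colour: coral at (575,140) with the tester on top, mustard at (480,205) and green at (695,175). The stapler, stamp and ink pad look undisturbed.

```bash
python3 -c "
from rig import bot
print(bot.hand_in())"
```

```text
the job is handed in; nothing more can be done
None
```

I put all four rolls flat on the posts of their colours, with the coral tester on top of the full coral roll, and handed the job in at about 36 s; the stapler, stamp and ink pad look undisturbed in the final pictures.

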